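True a loosened stand column with a flange square and hold it

TASK

The column of this instrument stand leans because its clamp screw is loose. Pick up the steel flange square, stand it flat on the stand's base plate facing the column squarely at its middle, and push it into the corner until the plate and the column's flat face both bear flat on the square and the column is truly upright; push the column with nothing but the square, without forcing it. Finish while still gripping the square and keeping it pressed there, so that I can tighten the screw, and leave the other things on the bench where they are.

Things in the scene. Friction and masses are not known exactly. Their poses are not given: they have to be found in the camera images.
- base_plate: Fixed aluminium plate with a grid of small holes, 150 (x) x 280 (y) x 12 mm; origin at the centre of its underside, z up. The column stands at x = 0, y = -95 mm, so -y points from the open end to the column. Bare and flat from y = -80 to +140 mm. The dark foot bracket stays 2 mm behind the upright column's face; it reaches 39 mm either side of the centre line (x) and 41 mm above the plate.
- column (a joint): Lean of the column, rad: 0 = square to the plate, positive = top leaning to the plate's +y (open end); starts at 0.06 to 0.14. 30 x 30 mm aluminium bar, 8 to 154 mm above the plate; pivot axis along the plate's x, at y = -95 mm, 25 mm above the plate. Stiff friction 0.12 N m (2 N at 65 mm above the pivot): it yields to a push, stays where left; no stop at 0, it can tip past (to -0.10).
- column_face (a point): point on the middle of the column's flat face that looks to the plate's +y, 65 mm above the plate when upright; then it is at x = 0, y = -80 mm in the plate's frame. It moves with the column.
- flange_square: Loose steel L, 0.42 kg, standing on its flange on the bench. Origin: outer corner, on the underside, mid-width. Underside runs 110 mm along +y; blade's outer edge runs up (+z) to 90 mm. Blade 8 mm thick (x), 22 mm wide (y 0 to 22). Stock: flange 30 mm wide (x), 6 mm thick, and on it a rib 12 mm wide (x), y 22 to 110, top 26 mm above the underside. Its -y side goes against the column.
- square_grip (a point): good place to grip the square: on the rib, at y = 78 mm, 18 mm above the underside, squeezing across the 12 mm rib (along the square's x)
- hex_key: bystander: dark L-shaped hex key, 6 mm thick, 93 x 33 mm, lying on the bench in front of the plate; leave it
- reagent_bottle: bystander: small bottle with black cap, 52 mm across, 100 mm high, to the right of the plate, origin at the centre of its underside; leave it
- slide_carton: bystander: flat dark box, 100 x 90 x 30 mm, behind the work, origin at the centre of its underside; leave it
- marker: bystander: marker pen with red cap, 138 mm long, 15 mm high, lying on the bench to the right of the plate; leave it
There are look-alikes about, which are no part of the job. Leave any red look-alike of the flange_square alone.

How it is judged:
On the way, in this order (a step that is already met when the one before it is completed fails the run):
1. the square is gripped and lifted clear of the bench (height (world z) of flange_square above 0.025 m and contact force between the fingers and flange_square above 1 N), for 0.2 s.
2. the square stands flat on the base plate, the column not yet upright (z of flange_square in the frame of base_plate below 0.015 m and contact force between flange_square and base_plate above 0.5 N and angle between the z axis of flange_square and the z axis of base_plate, either way round below 0.03 rad and value of joint column above 0.03 rad), for 0.1 s.
At the end, for the whole second after the job is handed in: Column within 0.015 rad of upright; square flat on the plate (0.015 rad, 1.5 mm), in line with it to 0.05 rad, corner within 10 mm of the column's centre line and 3 mm of its upright face, pressing column and plate with over 1 N each, gripped and at rest (value of joint column between -0.015 and 0.015 rad and contact force between flange_square and column above 1 N and contact force between flange_square and base_plate above 1 N and contact force between the fingers and flange_square above 2 N and angle between the z axis of flange_square and the z axis of base_plate, either way round below 0.015 rad and angle between the y axis of flange_square and the y axis of base_plate, either way round below 0.05 rad and x of flange_square in the frame of base_plate between -0.01 and 0.01 m and y of flange_square in the frame of base_plate below -0.077 m and z of flange_square in the frame of base_plate between 0.0105 and 0.0135 m and linear speed of flange_square below 0.01 m/s); the arm keeps its last pose, push and grip.
It fails at once if the fingers or the arm push the column (contact force between any of the fingers, the arm and column above 1 N).
It fails at once if the square is forced against the column with more than 40 N (contact force between flange_square and column above 40 N).
It fails at once if the column is pushed well past upright (value of joint column below -0.05 rad).
It fails at once if a bystander is moved by more than 3 cm (distance of any of hex_key, reagent_bottle, slide_carton, marker from where it was at the start of the episode above 0.03 m).
It also fails if it takes over 45 s, if anything falls off the work surface, if the arm or the gripper's body presses on something with over 40 N, if the wrist force passes 120 N, or if a joint passes its speed limit or range.

ROBOT

A 6-joint arm with a two-finger parallel gripper is mounted at the origin on a cart in front of the work surface, level with it; the furniture and walls round the work are solid. World frame = base frame: x ahead of the robot, y to its left, z up, the work surface at z = 0. Lengths are in m, angles in rad, forces in N, time in s.
With the tool pointing down it reaches from about 0.3 to 0.775 m from the base axis. Payload 14.6 kg.
Tool frame: the origin (TCP) lies on the mounting face of the last link; the fingertips stand 199 mm ahead of it and the grasp point (between the pads) lies 180 mm ahead of it (env.grip_point_offset is the distance from the TCP to the grasp point, in m); z points along the fingers, y is the line along which they close (so a half turn about z gives the same grasp; the last joint's range is limited). The gripper opens to 94 mm and grips with 3 to 60 N. Pads are 16 mm wide; open, the fingers measure 119 mm over their backs; the gripper's body (75 mm by 177 mm) begins 78 mm behind the grasp point.
Start: joints at [-1.22, 0.3, 1.521, -0, 1.321, -0.067], TCP at [0.223, -0.503, 0.405] pointing down, gripper open.
Joint ranges: [-3.03, 3.03], [-0.79, 2.21], [0.23, 2.52], [-1.04, 4.18], [0, 3.07], [-2.55, 2.55]. Speed limits (rad/s): [2.22, 2.22, 2.57, 3.14, 3.14, 3.14].

INTERFACE

Orientations are given as [roll, pitch, yaw] about the fixed x, y, z axes, in that order (R = Rz(yaw) Ry(pitch) Rx(roll)).
In Python, from rig import env gives the robot as it stands. The module is installed in compiled form; this text tells all that it offers. Calls block until the motion is done:
- env.move_pose(position, orientation): joint-space move of the TCP to a pose.
- env.move_linear(position, attitude=None, speed=0.15, f_stop=None): straight line of the TCP; attitude=None keeps the orientation; speed is the mean speed in m/s. With f_stop (N) it stops when the force on the tool has changed by that much, and returns True; else False.
- env.move_joints(angles): joint-space move.
- env.grip(opening): finger opening in m; the grip force is fixed at half the most; returns when the fingers have stopped.
- env.wait(seconds).
- env.ik(position, orientation): joint angles nearest the present ones, or None.
- env.get_obs(): the state.
- env.snapshot(name): name is "side" or "top"; returns (picture, depth): 400x640x3 uint8, blue, green, red; 400x640 float32, m along the optical axis (not along the pixel's ray), 0 where there is no reading.
- env.calibration(name): a dict with "fov_y" (degrees; the focal length in pixels is half the picture's height over the tangent of half this angle, whatever the lens; pixels are square), "cx", "cy" (the principal point, pixels), "dist" ([k1, k2, p1, p2, k3] as OpenCV has them; the pictures are not rectified), "world_from_camera" (4x4, takes a point from camera to world coordinates). Camera axes: x right, y up, looking along -z (the intrinsics and any distortion apply to the point x, -y, -z); pixel columns grow to the right and rows downward; lengths in m; the calibration is good to about 2 mm. A picture is of the moment at which its call begins. calibration takes no time and is no camera call.
A pose or a line that the arm cannot do raises env.MotionError and nothing moves.
- env.close_job(): hands the job in; it is judged then, once.
Trained networks look in the newest picture that a camera, given by its name, has taken for a name from the list of things; names that differ only in an ending like _2 or _b are one class to them, and where a whole thing is asked for, a point or a joint stands for the part that bears it (a point fixed in the world has none). Each returns a list of dicts, best first, with "conf" (0 to 1); they miss things now and then, are a little off and sometimes report something else, mostly with a low value. They report only what shows in the picture. A call takes as long as a camera call. They do not tell look-alikes from the thing itself.
- env.boxes_of(name, camera): "bbox" ([left, top, right, bottom] in pixels, round what is visible of it).
- env.cut_out(name, camera): "region" (400x640 bool, what is visible of it) and "bbox" ([left, top, right, bottom] in pixels, round what is visible of it).
The state is a dict: "t": time; "joint_positions": joint angles; "joint_velocities": joint speeds; "joint_efforts": joint torques, N m; "tool_pos": TCP position; "tool_rot": TCP orientation; "wrist_force": force on the tool from outside, world axes, zero at the start; "moment": the same for the moment, N m; "finger_gap": finger opening in m; "grasp_force": force on a finger pad.
Only numpy, scipy, OpenCV 4.12 (cv2) and the standard library are available. Lean on these libraries where they do the work, as an engineer would, in place of code of your own. Each camera call takes 0.05 s, during which the arm holds its last target. There are 200 camera calls.

## Working session

There is one attempt and no reset: what is moved stays moved. The work goes in short steps, each a Python script; the robot and the scene stay as the last script left them, time stands still between calls to the robot, and variables do not carry over. Pictures are saved under pics/ and viewed, at most 10 in all, crops included, and the job is handed in when it is done.

```bash
mkdir -p pics; cat > h.py <<'E'
import numpy as np, cv2
from rig import env
from scipy.spatial.transform import Rotation as R
def cloud(cam, depth):
    c=env.calibration(cam); f=200/np.tan(np.radians(c["fov_y"])/2)
    K=np.array([[f,0,c["cx"]],[0,f,c["cy"]],[0,0,1]])
    v,u=np.mgrid[0:400,0:640]
    p=cv2.undistortPoints(np.stack([u,v],-1).reshape(-1,1,2).astype(np.float64),K,np.array(c["dist"])).reshape(400,640,2)
    P=np.stack([p[...,0]*depth,-p[...,1]*depth,-depth,np.ones_like(depth)],-1)
    W=(P@np.array(c["world_from_camera"]).T)[...,:3]; W[depth<=0]=np.nan
    return W
E
python3 - <<'E'
from h import *
for cam in ("top","side"):
    im,d=env.snapshot(cam); cv2.imwrite(f"pics/{cam}0.png",im); W=cloud(cam,d)
    np.save(f"{cam}0.npy",W); print(cam,np.array(env.calibration(cam)["world_from_camera"]).round(3).tolist())
    for n in ("base_plate","column","flange_square","hex_key","reagent_bottle","slide_carton","marker"):
        for r in env.cut_out(n,cam)[:3]:
            P=W[r["region"]]; P=P[~np.isnan(P[:,0])]
            print(n,round(r["conf"],2),[int(x) for x in r["bbox"]],len(P),np.median(P,0).round(3) if len(P) else "", np.percentile(P,2,0).round(3),np.percentile(P,98,0).round(3))
print(env.get_obs()["t"])
E
```

```text
top [[-0.026, 0.99, -0.14, 0.322], [-1.0, -0.024, 0.011, 0.053], [0.008, 0.14, 0.99, 1.375], [0.0, 0.0, 0.0, 1.0]]
base_plate 0.75 [317, 179, 409, 232] 3624 [ 0.506 -0.087  0.012] [ 0.437 -0.217  0.003] [0.588 0.047 0.163]
base_plate 0.62 [384, 195, 408, 213] 295 [ 0.499 -0.177  0.144] [ 0.486 -0.234 -0.002] [ 0.532 -0.15   0.168]
column 0.29 [451, 178, 469, 196] 289 [ 0.565 -0.406  0.072] [ 0.546 -0.432  0.011] [ 0.593 -0.391  0.104]
flange_square 0.79 [169, 222, 188, 253] 330 [0.411 0.521 0.021] [0.365 0.51  0.   ] [0.467 0.539 0.09 ]
flange_square 0.75 [287, 238, 312, 264] 267 [0.366 0.126 0.01 ] [0.324 0.091 0.001] [0.41  0.159 0.09 ]
flange_square 0.57 [214, 204, 243, 233] 324 [0.481 0.363 0.015] [0.437 0.325 0.   ] [0.519 0.406 0.088]
hex_key 0.61 [374, 240, 371, 241] 1 [ 0.387 -0.119  0.001] [ 0.387 -0.119  0.001] [ 0.387 -0.119  0.001]
reagent_bottle 0.74 [450, 177, 471, 195] 281 [ 0.565 -0.404  0.072] [ 0.546 -0.429  0.01 ] [ 0.593 -0.391  0.104]
reagent_bottle 0.17 [257, 211, 288, 225] 315 [0.471 0.22  0.009] [ 0.454  0.168 -0.001] [0.491 0.273 0.09 ]
slide_carton 0.95 [241
[... 355 characters left out ...]
0.633 0.259 0.03 ] [0.594 0.199 0.   ] [0.698 0.299 0.035]
column 0.66 [339, 154, 356, 188] 378 [ 0.496 -0.167  0.108] [ 0.483 -0.423  0.   ] [ 0.641 -0.15   0.168]
flange_square 0.74 [244, 297, 281, 325] 519 [0.393 0.53  0.023] [0.362 0.501 0.   ] [0.471 0.542 0.094]
flange_square 0.69 [335, 230, 350, 256] 272 [0.345 0.15  0.022] [0.319 0.098 0.002] [0.407 0.167 0.091]
flange_square 0.63 [266, 245, 284, 290] 314 [0.485 0.367 0.016] [ 0.438  0.33  -0.   ] [0.527 0.409 0.091]
reagent_bottle 0.52 [349, 140, 361, 168] 217 [ 0.558 -0.403  0.06 ] [ 0.495 -0.429  0.005] [ 0.59  -0.224  0.127]
slide_carton 0.85 [236, 223, 272, 248] 587 [0.635 0.259 0.03 ] [0.595 0.201 0.003] [0.7   0.298 0.035]
0.8
```

```bash
python3 - <<'E'
import cv2
t=cv2.imread("pics/top0.png");s=cv2.imread("pics/side0.png")
cv2.imwrite("pics/a.png",cv2.resize(t[140:280,150:480],(800,340),interpolation=cv2.INTER_CUBIC))
cv2.imwrite("pics/b.png",cv2.resize(s[130:340,210:400],(542,600),interpolation=cv2.INTER_CUBIC))
E
```

```text
(no output)
```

View pics/a.png

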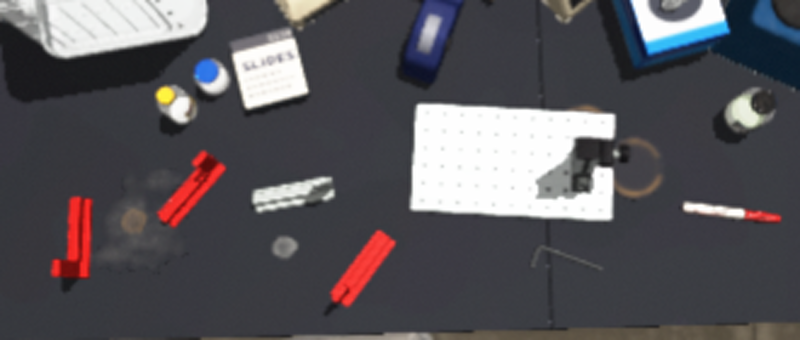

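View pics/b.png

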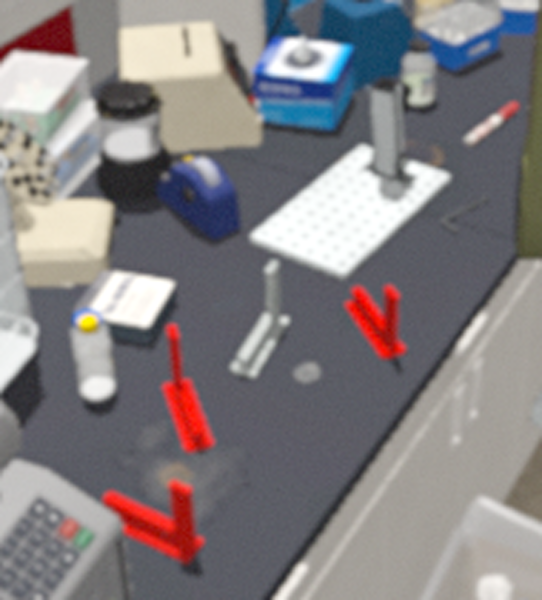

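```bash
cat > m.py <<'E'
from h import *
def rect(P): 
    (c,s,a)=cv2.minAreaRect((P[:,:2]*1000).astype(np.float32)); return np.round(c,1),np.round(s,1),round(a,2)
for cam in ("top","side"):
    W=np.load(f"{cam}0.npy"); x,y,z=W[...,0],W[...,1],W[...,2]
    m=(x>.40)&(x<.62)&(y>-.27)&(y<.09)&(z>.007)&(z<.018)
    m=cv2.morphologyEx(m.astype(np.uint8),cv2.MORPH_OPEN,np.ones((2,2))).astype(bool)
    P=W[m]; print(cam,"plate",rect(P),P[:,2].mean().round(4))
    # plate edges: robust line fits
    m=(x>.42)&(x<.53)&(y>.14)&(y<.30)&(z>.003); Q=W[m]
    print(" square",len(Q),rect(Q),Q.min(0).round(3),Q.max(0).round(3))
    for lo,hi in ((.003,.012),(.018,.032),(.035,.1),(.08,.1)):
        q=Q[(Q[:,2]>lo)&(Q[:,2]<hi)]
        if len(q)>4: print("  ",lo,len(q),q.mean(0).round(4),rect(q))
    m=(x>.44)&(x<.58)&(y>-.25)&(y<-.10)&(z>.06)&(z<.18); C=W[m]
    for lo in np.arange(.06,.18,.02):
        q=C[(C[:,2]>lo)&(C[:,2]<lo+.02)]
        if len(q)>4: print("  col",lo.round(2),len(q),q.mean(0).round(4),rect(q),q[:,1].max().round(4))
t=cv2.imread("pics/top0.png");s=cv2.imread("pics/side0.png")
cv2.imwrite("pics/c.png",np.hstack([cv2.resize(t[195:240,245:305],(480,360),interpolation=cv2.INTER_CUBIC),cv2.resize(s[215:270,285:325],(262,360),interpolation=cv2.INTER_CUBIC)]))
E
python3 m.py
```

```text
top plate (array([508.1, -91.4]), array([279.4, 149.8]), 85.23) nan
 square 408 (array([474.9, 219. ]), array([109.6, 157.9]), 0.1) [0.42  0.14  0.003] [0.53  0.298 0.094]
   0.003 263 [0.4701 0.2197 0.0053] (array([474.9, 219. ]), array([109.6, 157.9]), 0.1)
   0.018 98 [0.4708 0.232  0.025 ] (array([472.5, 222.2]), array([ 12.3, 105.4]), 9.27)
   0.035 32 [0.4784 0.177  0.0764] (array([479.8, 177.7]), array([ 7.7, 21.1]), 11.09)
   0.08 19 [0.4796 0.1771 0.0887] (array([480. , 177.7]), array([ 7.3, 20.8]), 8.21)
  col 0.06 6 [ 0.4947 -0.1662  0.0739] (array([ 501.3, -162.6]), array([33.6, 12.3]), 25.11) -0.1609
  col 0.08 13 [ 0.4962 -0.1656  0.0893] (array([ 495.1, -165.3]), array([36.5, 18.9]), 42.94) -0.1568
  col 0.1 11 [ 0.4897 -0.1697  0.1081] (array([ 489.4, -169.7]), array([30. ,  5.6]), 74.97) -0.1553
  col 0.12 49 [ 0.4965 -0.1991  0.1338] (array([ 499.7, -186.3]), array([66.4, 30.7]), 89.07) -0.1529
  col 0.14 77 [ 0.5004 -0.1886  0.1456] (array([ 502. , -184.1]), array([67.2, 31.9]), 87.78) -0.1504
  col 0.16 97 [ 0.504  -0.164   0.1645] (array([ 504. , -164.9]), array(
[... 459 characters left out ...]
22.11)
   0.08 18 [0.4761 0.1813 0.0893] (array([477.2, 179.4]), array([ 9.2, 25.7]), 4.36)
  col 0.06 41 [ 0.4964 -0.1689  0.0702] (array([ 495.4, -169.6]), array([36.7, 25. ]), 28.88) -0.1574
  col 0.08 42 [ 0.4973 -0.1667  0.0906] (array([ 495.7, -165.6]), array([40.6, 25.1]), 30.22) -0.156
  col 0.1 43 [ 0.4951 -0.1668  0.111 ] (array([ 496.9, -176.3]), array([50.9, 28.4]), 79.3) -0.1488
  col 0.12 61 [ 0.494  -0.1717  0.1301] (array([ 490.9, -184.7]), array([74.4, 32.5]), 66.92) -0.1508
  col 0.14 57 [ 0.4951 -0.1705  0.1484] (array([ 495.7, -183.4]), array([74.6, 31.6]), 74.16) -0.1477
  col 0.16 42 [ 0.5009 -0.1645  0.1656] (array([ 502.6, -166.3]), array([37.1, 34.8]), 85.69) -0.1467
```

View pics/c.png

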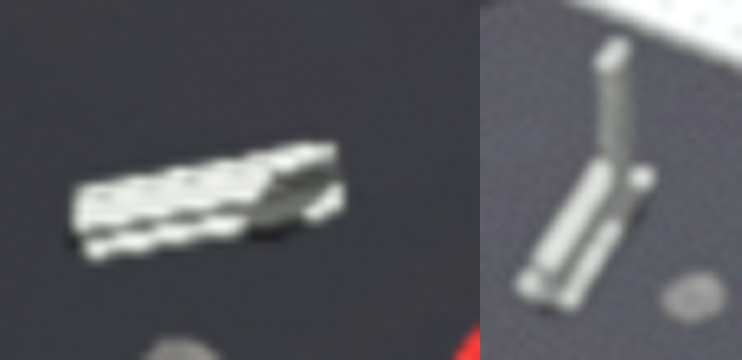

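Candidates (top pixels): red at (178,238), red at (228,218) and red at (300,251), and grey steel at (272,218). The crop shows the last one as bare steel with its blade upright toward the plate, so that's the flange_square. Next I refine the plate fit, check IK and make the grasp.

```bash
cat >> h.py <<'E'
def rpy(s, flip=0): return [np.pi,0,s+np.pi/2-flip*np.pi]   # tool y along square x for square yaw s
def tcp_for(corner,s,z,gy=.076): return [corner[0]-gy*np.sin(s),corner[1]+gy*np.cos(s),z]
E
python3 - <<'E'
from h import *
W=np.load("top0.npy"); x,y,z=W[...,0],W[...,1],W[...,2]
m=(x>.40)&(x<.62)&(y>-.27)&(y<.09)&(z>.007)&(z<.018); P=W[m]
print(len(P))
for sgn in (1,-1):
    pts=[]
    for b in np.arange(-.21,.03,.012):
        q=P[(P[:,1]>=b)&(P[:,1]<b+.012)]
        if len(q)>8: pts.append((b+.006,(q[:,0].max() if sgn>0 else q[:,0].min())))
    p=np.array(pts); k=np.polyfit(p[:,0],p[:,1],1)
    for _ in range(3):
        r=p[:,1]-np.polyval(k,p[:,0]); g=abs(r-np.median(r))<.004; k=np.polyfit(p[g,0],p[g,1],1)
    print("long edge",sgn,np.degrees(np.arctan(k[0])).round(2),"x at y=-.0914:",np.polyval(k,-.0914).round(4))
pts=[]
for b in np.arange(.445,.58,.012):
    q=P[(P[:,0]>=b)&(P[:,0]<b+.012)]; pts.append((b+.006,q[:,1].max(),q[:,1].min()))
p=np.array(pts); 
for j in (1,2):k=np.polyfit(p[:,0],p[:,j],1); print("short",np.degrees(np.arctan(k[0])).round(2),np.polyval(k,.508).round(4))
o=env.get_obs(); print(o["tool_rot"],o["wrist_force"])
s=np.radians(9.3); c=(.4813,.1675); sp=np.radians(-4.77)
for f in (0,1):
    for a,b in ((tcp_for(c,s,.207),rpy(s,f)),(tcp_for((.504,-.136),sp,.219),rpy(sp,f))):
        q=env.ik(a,b); print(f,None if q is None else np.round(q,2))
E
```

```text
3054
long edge 1 4.35 x at y=-.0914: 0.5847
long edge -1 4.54 x at y=-.0914: 0.4364
short -9.3 0.0569
short 8.74 -0.2236
[3.14158063e+00 7.65713396e-06 4.17789951e-01] [-0.25220668 -0.2273291  -0.24002266]
0 [ 0.41  0.51  1.75 -0.    0.89  0.25]
0 [-0.19  0.46  1.78 -0.    0.9  -0.11]
1 None
1 None
```

```bash
python3 - <<'E'
from h import *
s=np.radians(9.3); c=(.4808,.1675)
o=env.get_obs(); env.move_linear(list(o["tool_pos"][:2])+[.45],speed=.2)
env.move_pose(tcp_for(c,s,.35),rpy(s)); env.grip(.06)
print(env.move_linear(tcp_for(c,s,.2075),speed=.12,f_stop=8))
env.grip(0.0); o=env.get_obs(); print(o["finger_gap"],o["grasp_force"],o["tool_pos"])
env.move_linear(tcp_for(c,s,.32),speed=.1); env.wait(.3)
o=env.get_obs(); print(o["t"],o["finger_gap"],o["grasp_force"],o["wrist_force"],o["moment"])
im,d=env.snapshot("side"); cv2.imwrite("pics/l.png",im); W=cloud("side",d); np.save("lift.npy",W)
im2,_=env.snapshot("top")
cv2.imwrite("pics/l2.png",np.hstack([cv2.resize(im[180:280,280:380],(400,400)),cv2.resize(im2[180:280,220:320],(400,400))]))
E
```

```text
False
0.011867577937243424 29.986915290355682 [0.46856464 0.24251789 0.2075163 ]
8.375 0.011704072510613584 29.98139977455139 [ 0.5716803  -0.48165786 -4.57442447] [ 0.07169647 -0.10181413  0.00959194]
```

View pics/l2.png

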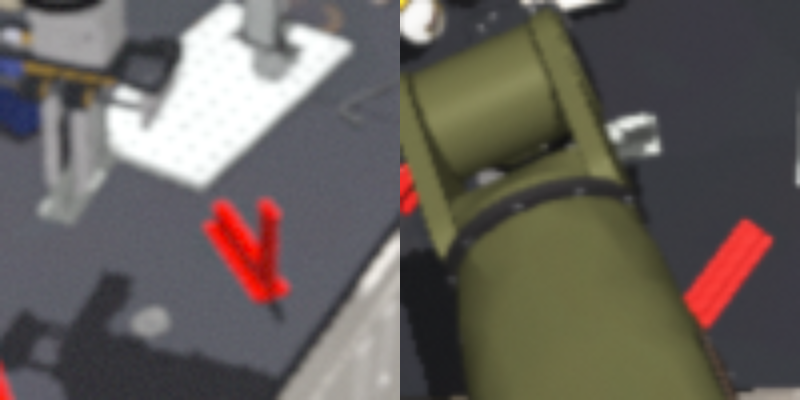

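The side crop shows the steel square hanging level in the fingers around (75,160). Now I set it down on the plate, clear of the column.

```bash
python3 - <<'E'
from h import *
sp=np.radians(-4.6); C=np.array([.5095,-.0914]); d=np.array([-np.sin(sp),np.cos(sp)])
c=C-.035*d
env.move_linear(tcp_for(c,sp,.32),rpy(sp),speed=.15)
env.move_linear(tcp_for(c,sp,.232),speed=.08)
env.wait(.3); b=env.get_obs()["wrist_force"]
r=env.move_linear(tcp_for(c,sp,.213),speed=.012,f_stop=12); env.wait(.3)
o=env.get_obs(); print(r,o["t"],o["tool_pos"],(o["wrist_force"]-b).round(2),o["moment"].round(3),o["finger_gap"])
im,_=env.snapshot("side"); im2,D=env.snapshot("top"); np.save("pl.npy",cloud("top",D))
cv2.imwrite("pics/p.png",np.hstack([cv2.resize(im[140:240,285:385],(400,400)),cv2.resize(im2[160:260,310:410],(400,400))]))
E
```

```text
True 13.475 [ 0.51280341 -0.05050447  0.2194821 ] [-1.35  0.5  10.16] [0.006 0.082 0.024] 0.01184855098958727
```

View pics/p.png

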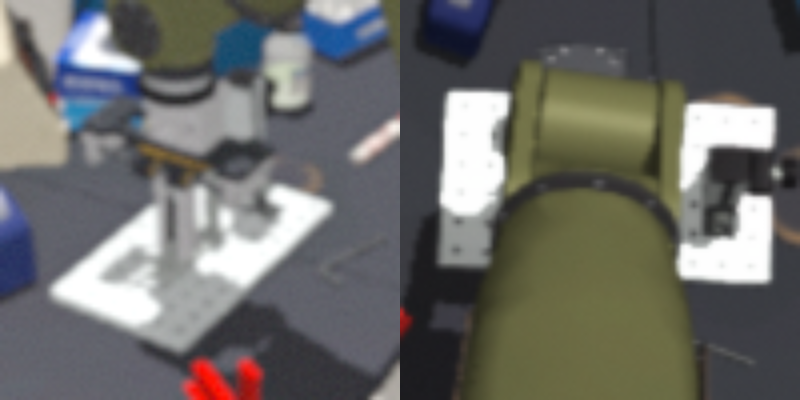

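The square stands flat on the plate (TCP z is exactly 12 mm above the grasp height) and the column is still clear of it. Now I push in small logged steps.

```bash
python3 - <<'E'
from h import *
sp=np.radians(-4.6); d=np.array([-np.sin(sp),np.cos(sp)])
o=env.get_obs(); p0=np.array(o["tool_pos"]); 
def go(t,v,f):
    r=env.move_linear(list(p0[:2]-t*d)+[p0[2]],speed=v,f_stop=f); o=env.get_obs(); F=np.array(o["wrist_force"])
    print(round(t*1000,1),r,round(o["t"],2),((o["tool_pos"]-p0)[:2]@d*1000).round(2),"push",(F[:2]@d).round(2),"lat",(F[:2]@[d[1],-d[0]]).round(2),"z",F[2].round(2),np.round(o["moment"],2)); return r,F[:2]@d
r,F0=go(.02,.03,15)
for t in np.arange(.023,.056,.002):
    r,F=go(t,.012,9)
    if r or F-F0>9: break
E
```

```text
20.0 False 14.39 -20.33 push -2.94 lat 0.46 z 1.77 [-0.59 -0.1   0.01]
23.0 False 14.79 -22.94 push 1.95 lat -0.12 z 3.5 [ 0.5  -0.1   0.03]
25.0 False 15.11 -25.08 push 2.74 lat -0.06 z 2.95 [ 0.42 -0.14  0.06]
27.0 False 15.43 -27.15 push 0.56 lat 0.17 z 2.65 [ 0.32 -0.13  0.07]
29.0 False 15.74 -29.12 push 1.66 lat -0.55 z 3.42 [ 0.28 -0.13  0.04]
31.0 False 16.06 -31.13 push 1.96 lat -0.99 z 3.08 [ 0.34 -0.19 -0.04]
33.0 False 16.38 -33.12 push 1.64 lat -1.06 z 3.89 [ 0.37 -0.12  0.01]
35.0 False 16.69 -34.95 push 4.2 lat 0.03 z 3.74 [ 0.76 -0.21  0.01]
37.0 False 17.01 -36.95 push 4.92 lat -0.27 z 3.14 [ 0.82 -0.18  0.01]
39.0 False 17.32 -39.01 push 4.72 lat -0.16 z 4.27 [ 0.79 -0.14  0.09]
41.0 False 17.64 -41.0 push 5.59 lat 0.08 z 3.75 [ 0.75 -0.19  0.06]
43.0 True 17.85 -41.56 push 3.62 lat -0.36 z 4.6 [ 0.59 -0.17  0.01]
```

```bash
python3 - <<'E'
from h import *
sp=np.radians(-4.6); d=np.array([-np.sin(sp),np.cos(sp)])
p0=np.array(env.get_obs()["tool_pos"]); z0=.2193
for t in np.arange(.001,.0101,.001):
    r=env.move_linear(list(p0[:2]-t*d)+[z0],speed=.008,f_stop=14); env.wait(.1); o=env.get_obs(); F=np.array(o["wrist_force"])
    print(round(t*1000,1),r,round(o["t"],2),((o["tool_pos"]-p0)[:2]@d*1000).round(2),o["tool_pos"][2].round(4),"push",(F[:2]@d).round(2),"z",F[2].round(2),np.round(o["moment"],2))
    if r or F[:2]@d>12: break
im,_=env.snapshot("side"); im2,D=env.snapshot("top"); np.save("pl.npy",cloud("top",D))
cv2.imwrite("pics/q.png",np.hstack([cv2.resize(im[140:240,285:385],(400,400)),cv2.resize(im2[160:260,310:410],(400,400))]))
E
```

```text
1.0 False 18.25 -0.32 0.2195 push 12.89 z 7.04 [ 2.15 -0.17  0.02]
```

View pics/q.png

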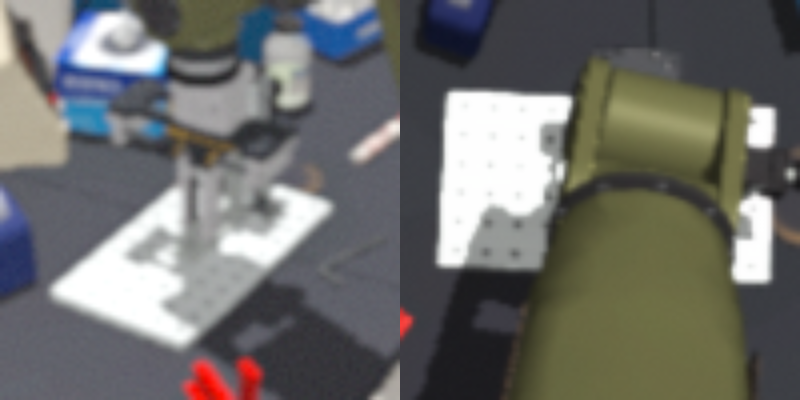

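```bash
python3 - <<'E'
from h import *
o=env.get_obs(); print(o["t"],o["tool_pos"],o["wrist_force"].round(2),o["finger_gap"],o["grasp_force"])
sp=np.radians(-4.6); C=np.array([.5095,-.0914]); d=np.array([-np.sin(sp),np.cos(sp)]); e=np.array([d[1],-d[0]])
env.snapshot("top"); 
_,D=env.snapshot("side"); W1=cloud("side",D)
r=env.cut_out("column","side"); print([(round(k["conf"],2),k["bbox"]) for k in r])
for nm,W in (("start",np.load("side0.npy")),("now",W1),("nowtop",np.load("pl.npy"))):
    X=(W[...,:2]-C)@e; Y=(W[...,:2]-C)@d; Z=W[...,2]-.012
    m=(abs(X)<.012)&(Y>-.10)&(Y<-.045)&(Z>.055)&(Z<.15)
    y,z=Y[m],Z[m]; print(nm,m.sum())
    for lo in np.arange(.05,.17,.015):
        g=(abs(X)<.022)&(Y>-.13)&(Y<-.04)&(Z>=lo)&(Z<lo+.015)
        if g.sum()>3: print("  ",lo.round(3),g.sum(),"x",np.percentile(X[g],[5,50,95]).round(4),"y",np.percentile(Y[g],[5,50,95]).round(4))
E
```

```text
18.35 [ 0.50952199 -0.09229252  0.21949789] [-0.1  12.15  6.65] 0.011705571868036835 29.983929097652435
[]
start 100
   0.05 33 x [-0.0184 -0.0116  0.0096] y [-0.0924 -0.0759 -0.068 ]
   0.065 31 x [-0.0176 -0.01    0.0128] y [-0.0964 -0.0733 -0.0685]
   0.08 26 x [-0.019  -0.0077  0.0112] y [-0.09   -0.0708 -0.0664]
   0.095 40 x [-0.0187 -0.013   0.01  ] y [-0.1023 -0.0692 -0.0637]
   0.11 39 x [-0.0185 -0.0144  0.0092] y [-0.1067 -0.0702 -0.063 ]
   0.125 49 x [-0.0191 -0.0129  0.0124] y [-0.1242 -0.0747 -0.0615]
   0.14 44 x [-0.0161 -0.0062  0.0114] y [-0.092  -0.0697 -0.0577]
   0.155 16 x [-0.015   0.0019  0.0104] y [-0.0848 -0.0728 -0.0585]
now 10
   0.05 8 x [-0.0085 -0.0051  0.0001] y [-0.0774 -0.0575 -0.0545]
   0.065 6 x [-0.0077 -0.0061 -0.0044] y [-0.0668 -0.0635 -0.0536]
   0.095 11 x [-0.0188 -0.0166 -0.0142] y [-0.1184 -0.1073 -0.0928]
   0.11 17 x [-0.0188 -0.0157 -0.0121] y [-0.115  -0.0936 -0.0782]
   0.125 27 x [-0.0197 -0.0164 -0.0098] y [-0.1207 -0.0949 -0.0778]
   0.14 21 x [-0.0178 -0.014  -0.0009] y [-0.1064 -0.0942 -0.0759]
   0.155 4 x [-0.0185 -0.0127  0.0058] y [-0.1025 -0.0855 -0.0804]
nowtop 3
   0.095 7 x [-0.0167 -0.0163 -0.014 ] y [-0.1173 -0.109  -0.0972]
   0.11 22 x [-0.0166 -0.0113  0.0069] y [-0.1296 -0.1177 -0.0925]
   0.125 49 x [-0.0146  0.0012  0.0155] y [-0.1208 -0.1143 -0.106 ]
   0.14 54 x [-0.014  -0.0001  0.0151] y [-0.1014 -0.0943 -0.0854]
   0.155 13 x [-0.0134  0.0018  0.0111] y [-0.1004 -0.0915 -0.084 ]
```

```bash
python3 - <<'E'
from h import *
for _ in range(2):
    env.wait(.6); o=env.get_obs(); print(o["t"],o["tool_pos"].round(5),o["wrist_force"].round(2),o["grasp_force"])
print(env.close_job())
E
```

```text
19.1 [ 0.50952 -0.09231  0.21951] [ 0.21 11.97  8.16] 29.984016716480255
19.7 [ 0.50952 -0.09231  0.21948] [ 0.14 12.29  7.89] 29.984082877635956
the job is handed in; nothing more can be done
None
```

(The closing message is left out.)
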